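# Pack the resin kit into the divided caddy

### The arm

A 6-joint arm with a two-finger parallel gripper is mounted at the origin on the work surface; the furniture and walls round the work are solid. World frame = base frame: x ahead of the robot, y to its left, z up, the work surface at z = 0. Lengths are in m, angles in rad, forces in N, time in s.
With the tool pointing down it reaches from about 0.3 to 0.85 m from the base axis. Payload 5.4 kg.
Tool frame: the origin (TCP) lies between the finger pads; the fingertips stand 11 mm ahead of it and the grasp point (between the pads) lies 8 mm behind it; y points along the fingers, z is the direction in which the jaws open and shut, and the axes are right-handed (so a half turn about y gives the same grasp; the last joint's range is limited). The gripper opens to 85 mm and grips with 20 to 120 N. Pads are 22 mm wide; open, the fingers measure 114 mm over their backs; the gripper's body (76 mm by 85 mm) begins 54 mm behind the grasp point. The pads swing forward as they close: fully open they stand 13 mm farther back than shut.
Start: joints at [0.914, 0.158, 1.597, -0, 1.386, -0.21], TCP at [0.248, 0.519, 0.242] pointing down, gripper open.
Joint ranges: [-2.91, 2.91], [-0.94, 2.29], [0.18, 2.7], [-1.29, 4.43], [0.17, 2.64], [-3, 3]. Speed limits (rad/s): [2.57, 2.57, 3.14, 3.14, 3.14, 3.14].

### API

Orientations are given as a rotation vector (axis times angle).
In Python, from cell import ctrl gives the robot as it stands.
- The arm moves only by the shell command python3 -m creep 'ROWS' [FORCE]. ROWS is JSON, a list of rows, each an object of numbers: "wx", "wy", "wz": the turn, a rotation vector about the tool's x, y, z in units of 6 degrees (1.0 is 6 degrees); "dx", "dy", "dz": the shift along the tool's x, y, z in units of 40 mm (1.0 is 40 mm); "hand": the opening, from 0 (shut) to 1 (fully open). A call has 1 to 10 rows; each row is the pose to reach, as a shift and turn from the pose commanded when the call began, along the tool's axes at that moment; what a row does not reach only later rows make up. A row lasts 1/8 s, in which the tool goes at most 62.5 mm and 10.7 degrees, less where a joint would pass 70% of its speed; a pose out of reach is approached as far as the arm can. A call with a gripper value outside its range is refused whole. The fingers move at their own pace and stop on an object; FORCE is the grip in N (left out, the last holds). Time passes only in rows, so rows that repeat a pose let the fingers close. It gives the time, the measured TCP pose, the force and the opening at its end, in the units of the state.
- ctrl.read_state(): the state, without advancing time (a new reading comes with each control period).
- ctrl.snapshot(name): name is "side" or "top"; returns a dict with "frame" (420x560x3 uint8, blue, green, red), "fx", "fy", "cx", "cy" (pixels), "R" (3x3) and "t" (3): a world point X has camera coordinates R X + t. Camera axes: x right, y down, z forward; pixel columns grow to the right and rows downward; lengths in m; the calibration is good to about 2 mm. A picture is of the moment at which its call begins. There is no depth.
- ctrl.close_job(): hands the job in, once; it reports no verdict.
The state is a dict: "time_s": time; "joint_pos": joint angles; "joint_velocities": joint speeds; "effort": joint torques, N m; "tcp_pos": TCP position; "tool_rot": TCP orientation; "force": force on the tool from outside, world axes, zero at the start; "moment": the same for the moment, N m; "gripper_width": finger opening in m.
Only numpy, scipy, OpenCV 4.12 (cv2) and the standard library are available. Lean on these libraries where they do the work, as an engineer would, in place of code of your own. Each camera call takes 0.05 s, during which the arm holds its last target.

### The job

Pack the resin kit into the wooden divided caddy, from the bottles standing loose on the table on both sides of it: the two squat white bottles go into its two large cells and the two small slim dropper bottles into its two narrower cells, one to a cell, each standing upright on the cell's floor. The tall white bottle and the glass jar are not part of the kit: leave them standing where they are.

Things in the scene. Friction and masses are not known exactly. Their poses are not given: they have to be found in the camera images.
- caddy: fixed open box of light plywood, 146 (x) x 178 (y) x 45 mm high, any yaw. Origin: centre of its underside, z up. Walls and dividers 6 mm thick, all 45 mm high; cell floors at z = 6 mm. In its frame: two large cells, 80 x 80 mm inside, centred at x = -27, y = -43 and +43 mm; two narrower cells, 48 (x) x 80 (y) mm inside, centred at x = +43, y = -43 and +43 mm. All empty at the start
- squat_a: squat white plastic bottle with a wide ribbed screw cap, round: body diameter 54 mm up to 83 mm, cap diameter 47 mm, 104 mm high in all, about 0.12 kg, standing. Origin: centre of its underside, z up its axis. Part of the kit; may go in either large cell
- squat_b: the second squat white bottle, same shape and size and origin as squat_a, about 0.13 kg
- dropper_a: small slim white plastic dropper bottle, round: body diameter 23 mm up to 73 mm, narrower cap of diameter 14 mm above, 87 mm high in all, about 0.03 kg, standing. Origin: centre of its underside (axis 1 mm off it), z up. Part of the kit; may go in either narrower cell
- dropper_b: the second small dropper bottle, same shape and size and origin as dropper_a
- tall_bottle: tall white plastic bottle with a narrow screw cap: body diameter 62 mm, 167 mm high, standing. Origin: centre of its underside, z up. Not part of the kit, stays where it is
- jar: clear glass jar with a screw lid and coloured pigment inside, diameter 47 mm, 98 mm high, standing. Origin: centre of its underside, z up. Not part of the kit, stays where it is
Things that resemble listed ones, but are neither listed nor needed, are in the scene too. What is shaped like the squat_b but blue is not meant. Leave any red look-alike of the caddy alone.

How it is judged:
By the outcome, as a careful person would: the job done as asked, in the order asked, and still so for the second after the job is handed in, with the robot touching nothing.
It also fails if it takes over 102 s, if anything falls off the work surface, if the arm or the gripper's body presses on something with over 40 N, if the wrist force passes 120 N, or if a joint passes its speed limit or range.

## Working session

There is one attempt and no reset: what is moved stays moved. The work goes in short steps, Python scripts to look and compute and a shell command to move; the robot and the scene stay as the last step left them, time stands still between calls to the robot, and variables do not carry over. Pictures are saved under pics/ and viewed, and the job is handed in when it is done.

```bash
ls; mkdir -p pics; python3 - <<'E'
from cell import ctrl
import cv2,json,numpy as np
s=ctrl.read_state(); print({k:np.round(v,4).tolist() for k,v in s.items()})
for n in("side","top"):
    d=ctrl.snapshot(n); cv2.imwrite(f"pics/{n}0.png",d["frame"])
    np.savez(f"{n}0.npz",**d)
    print(n,d["fx"],d["fy"],d["cx"],d["cy"],np.round(d["R"],3).tolist(),np.round(d["t"],3).tolist(), (-np.array(d["R"]).T@d["t"]).round(3))
E
```

```text
pics
{'time_s': 0.0, 'joint_pos': [0.9139, 0.1591, 1.5983, 0.0, 1.3862, -0.2101], 'joint_velocities': [0.0003, 0.0007, -0.0013, 0.0005, -0.0005, 0.0028], 'effort': [-0.0001, -39.6029, -33.1415, -0.0006, 0.0089, 0.0], 'tcp_pos': [0.2481, 0.5181, 0.2413], 'tool_rot': [-1.544, 0.3511, -0.3498], 'force': [-1.3681, -0.8437, 0.6431], 'moment': [0.0019, -0.0573, -0.0389], 'gripper_width': 0.0852}
side 443.66325914202247 443.66325914202247 282.28339959037413 206.2717046650845 [[0.987, -0.163, 0.005], [-0.09, -0.566, -0.82], [0.136, 0.808, -0.573]] [-0.373, 0.066, 1.31] [ 0.195 -1.083  0.807]
top 388.81745838356926 388.81745838356926 280.95969869079624 205.01428142957755 [[-0.021, -1.0, 0.001], [-0.995, 0.021, -0.098], [0.098, -0.003, -0.995]] [0.0, 0.374, 1.357] [ 0.239 -0.004  1.387]
```

View pics/side0.png

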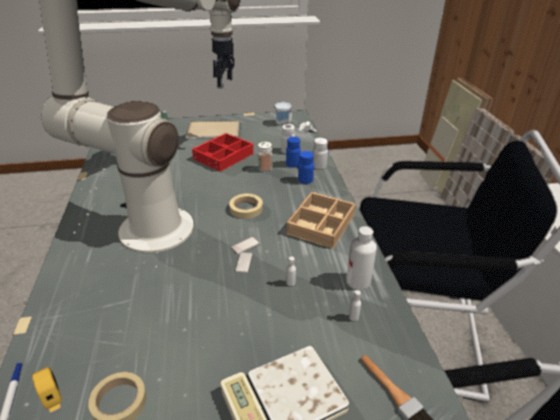

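View pics/top0.png

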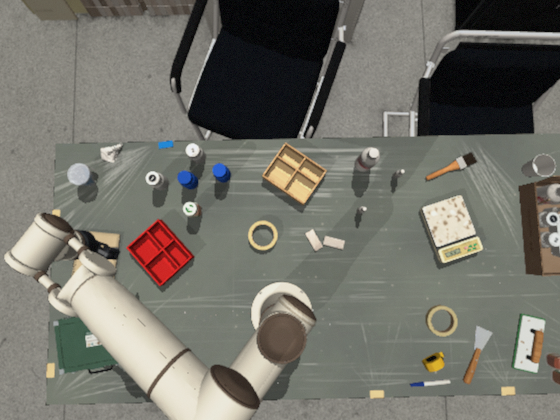

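```bash
python3 - <<'E'
import cv2,numpy as np
t=np.load("top0.npz")["frame"]; s=np.load("side0.npz")["frame"]
a=cv2.resize(t[130:230,130:250],None,fx=5,fy=5,interpolation=cv2.INTER_CUBIC)
cv2.imwrite("pics/c1.png",a)
a=cv2.resize(t[130:230,255:415],None,fx=5,fy=5,interpolation=cv2.INTER_CUBIC)
cv2.imwrite("pics/c2.png",a)
a=cv2.resize(s[100:200,230:350],None,fx=5,fy=5,interpolation=cv2.INTER_CUBIC)
cv2.imwrite("pics/c3.png",a)
a=cv2.resize(s[185:335,270:400],None,fx=4,fy=4,interpolation=cv2.INTER_CUBIC)
cv2.imwrite("pics/c4.png",a)
E
```

```text
(no output)
```

View pics/c1.png

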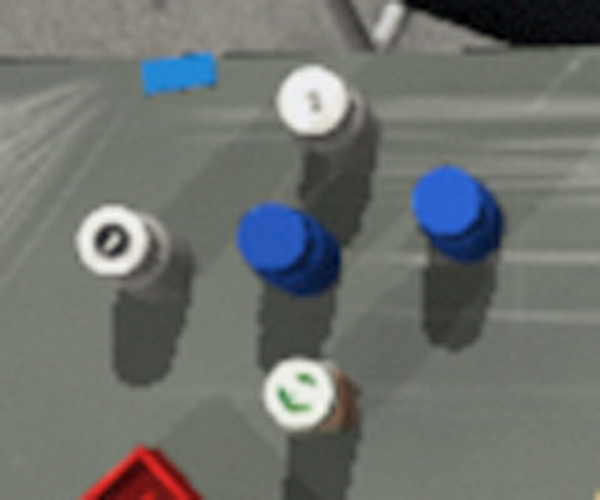

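View pics/c2.png

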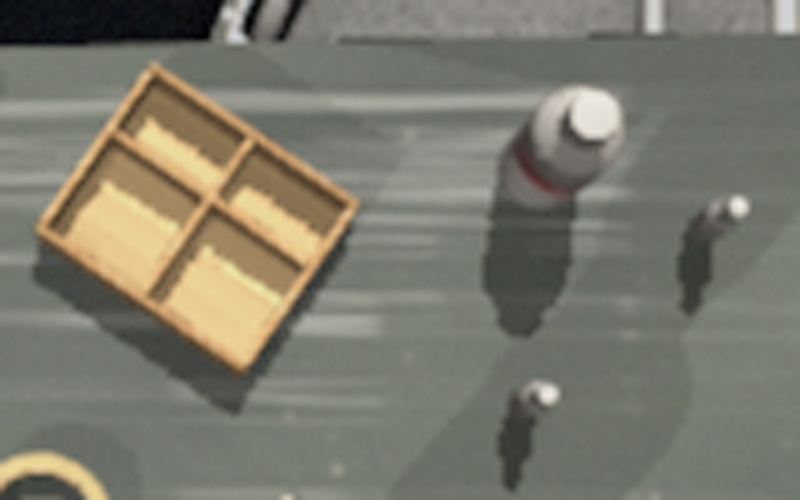

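View pics/c3.png

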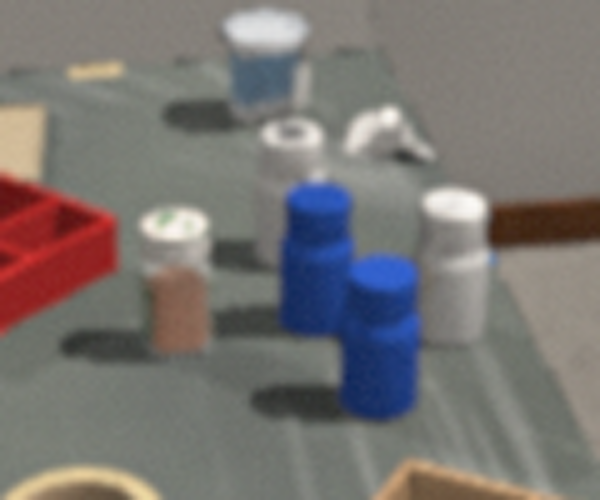

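View pics/c4.png

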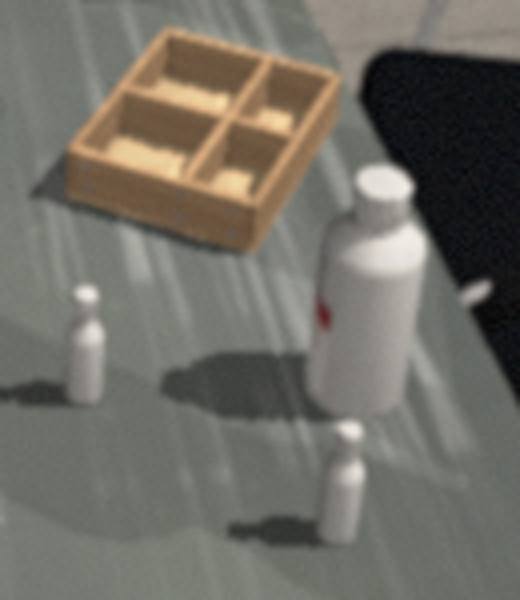

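```bash
cat > h.py <<'E'
import numpy as np,cv2
def load(n):
    d=np.load(n); return d
def ray(d,u,v):
    R=d["R"];t=d["t"]; C=-R.T@t
    w=R.T@np.array([(u-d["cx"])/d["fx"],(v-d["cy"])/d["fy"],1.]); return C,w
def atz(d,u,v,z):
    C,w=ray(d,u,v); return C+w*(z-C[2])/w[2]
def proj(d,X):
    c=d["R"]@np.asarray(X)+d["t"]; return np.array([d["fx"]*c[0]/c[2]+d["cx"],d["fy"]*c[1]/c[2]+d["cy"]])
def tri(a,ua,b,ub):
    C1,w1=ray(a,*ua);C2,w2=ray(b,*ub)
    w1/=np.linalg.norm(w1);w2/=np.linalg.norm(w2)
    s=np.linalg.lstsq(np.c_[w1,-w2],C2-C1,rcond=None)[0]
    p,q=C1+w1*s[0],C2+w2*s[1]; return (p+q)/2,np.linalg.norm(p-q)
E
python3 - <<'E'
from h import *
t=load("top0.npz");s=load("side0.npz")
f=t["frame"]
def top_blob(u,v,thr,r=14):
    g=f[v-r:v+r+1,u-r:u+r+1].min(2); m=(g>thr).astype(np.uint8)
    cs,_=cv2.findContours(m,cv2.RETR_EXTERNAL,cv2.CHAIN_APPROX_NONE)
    c=min(cs,key=lambda c:abs(cv2.pointPolygonTest(c,(r,r),True)) if len(c)<4 else -cv2.contourArea(c))
    (x,y),rad=cv2.minEnclosingCircle(c); return x+u-r,y+v-r,rad,cv2.contourArea(c)
for n,u,v,z,th,sp in [("sqR",193,150,.104,200,(321,141)),("sqL",153,178,.104,200,(288.5,127)),("jar",190,209,.098,200,(265,146)),("tall",374,153,.167,215,(366,232)),("drR",402,172,.087,200,(357,292.5)),("drL",363,209,.087,200,(291.5,259))]:
    b=top_blob(u,v,th,10); X=atz(t,b[0],b[1],z); T,e=tri(t,b[:2],s,sp)
    print(n,np.round(b,1),"diam",round(2*b[2]/t["fx"]*(1.387-z),3),X.round(4),"tri",T.round(4),e.round(4),"side proj",proj(s,X).round(1),"base",proj(s,[X[0],X[1],0]).round(1),"topbase",proj(t,[X[0],X[1],0]).round(1))
m=cv2.inRange(cv2.cvtColor(f,cv2.COLOR_BGR2HSV),(8,60,60),(28,255,255)); m[:, :260]=0;m[:,332:]=0;m[210:]=0;m[:140]=0
cs,_=cv2.findContours(m,cv2.RETR_EXTERNAL,cv2.CHAIN_APPROX_NONE);c=max(cs,key=cv2.contourArea)
r=cv2.minAreaRect(c);B=cv2.boxPoints(r);print(r)
P=np.array([atz(t,u,v,.045) for u,v in B]);print(P.round(4))
for i in range(4):
    d=P[(i+1)%4]-P[i];print(np.linalg.norm(d).round(4),np.degrees(np.arctan2(d[1],d[0])).round(2))
print("c",P.mean(0), "side", [proj(s,p).round(1).tolist() for p in P])
E
```

```text
sqR [191.9 149.6   6.3 107. ] diam 0.042 [0.5585 0.2881 0.104 ] tri [0.5617 0.2888 0.0998] 0.0042 side proj [319.7 140.2] base [318.1 166. ] topbase [198.4 156.5]
sqL [152.  177.5   6.3 108. ] diam 0.041 [0.4665 0.421  0.104 ] tri [0.4693 0.4226 0.0988] 0.0038 side proj [287.3 126. ] base [287.  150.9] topbase [161.5 182.4]
jar [189.2 208.1   6.3 108. ] diam 0.042 [0.362 0.298 0.098] tri [0.3644 0.2996 0.0906] 0.0034 side proj [263.9 144.4] base [264.4 168.8] topbase [195.6 210.6]
tall [373.3 152.    3.8  26.5] diam 0.024 [ 0.5231 -0.3059  0.167 ] tri [ 0.525  -0.3074  0.1615] 0.0012 side proj [365.  229.9] base [357.7 281.4] topbase [362.4 162.8]
drR [402.5 170.5   0.7   1. ] diam 0.005 [ 0.4758 -0.4217  0.087 ] tri [ 0.476  -0.422   0.0862] 0.0 side proj [356.9 292.2] base [353.2 318.6] topbase [395. 175.]
drL [364.5 208.5   0.7   1. ] diam 0.005 [ 0.3493 -0.2875  0.087 ] tri [ 0.3511 -0.2882  0.0848] 0.0032 side proj [290.1 258.3] base [289.6 284.1] topbase [359.3 210.7]
((293.8356628417969, 173.29872131347656), (51.752716064453125, 43.2938232421875), 34.82448959350586)
[[ 0.4734  0.0627  0.045 ]
 [ 0.5983 -0.0264  0.045 ]
 [ 0.4897 -0.1727  0.045 ]
 [ 0.3666 -0.0829  0.045 ]]
0.1535 -35.49
0.1822 -126.61
0.1523 143.89
0.1806 53.75
c [ 0.48199035 -0.05479892  0.045     ] side [[308.9, 190.8], [355.4, 203.1], [333.0, 236.6], [283.1, 221.4]]
```

```bash
cat >> h.py <<'E'
from scipy.spatial.transform import Rotation as Ro
CAD=np.array([.4857,-.0557]);YAW=np.radians(-36)
def cell(x,y):
    c,s=np.cos(YAW),np.sin(YAW); return CAD+np.array([c*x-s*y,s*x+c*y])
def plan(x,y,z,jaw=None):
    from cell import ctrl
    st=ctrl.read_state();R=Ro.from_rotvec(st["tool_rot"]);p=np.array(st["tcp_pos"])
    M=R.as_matrix()
    best=None
    cand=[jaw,jaw+180] if jaw is not None else [np.degrees(np.arctan2(M[1,2],M[0,2]))]
    for j in cand:
        j=np.radians(j); Z=np.array([np.cos(j),np.sin(j),0]);Y=np.array([0,0,-1.]);X=np.cross(Y,Z)
        w=(R.inv()*Ro.from_matrix(np.c_[X,Y,Z])).as_rotvec()
        if best is None or np.linalg.norm(w)<np.linalg.norm(best):best=w
    d=M.T@(np.array([x,y,z])-p)
    print("t",round(st["time_s"],2),"p",p.round(4),"jaw",np.degrees(np.arctan2(M[1,2],M[0,2])).round(1),"j6",round(st["joint_pos"][5],2),"grip",round(st["gripper_width"],4),"F",np.round(st["force"],1))
    print("d(units)",(d/.04).round(3),"w(units)",(np.degrees(best)/6).round(3))
E
python3 - <<'E'
from h import *
t=load("top0.npz");s=load("side0.npz")
print("junction",atz(t,296.6,170.6,.045),"pred",cell(.016,0))
# hand-picked outer top corners
for n,(x,y),(a,b) in [("top",(.073,.089),(155,66)),("right",(.073,-.089),(357,203)),("bot",(-.073,-.089),(243,368)),("left",(-.073,.089),(38,229))]:
    u,v=(a+.5)/5-.5+255,(b+.5)/5-.5+130
    print(n,atz(t,u,v,.045)[:2].round(4),cell(x,y).round(4))
for n,(x,y),(a,b) in [("top",(.073,.089),(172,28)),("right",(.073,-.089),(341,73)),("bot",(-.073,-.089),(252,207)),("left",(-.073,.089),(68,152))]:
    pass
for (x,y) in [(.073,.089),(.073,-.089),(-.073,-.089),(-.073,.089)]:
    u,v=proj(s,[*cell(x,y),.045]); print("side crop c4",((u-270+.5)*4-.5).round(),((v-185+.5)*4-.5).round())
for u,v in[(183.6,176.2),(218.9,170)]: print("blue",atz(t,u,v,.104).round(3))
for c in [(-.027,-.043),(-.027,.043),(.043,-.043),(.043,.043)]: print(c,cell(*c).round(4))
plan(.466,.419,.26,90)
E
```

```text
junction [ 0.49086477 -0.06476766  0.045     ] pred [ 0.49864427 -0.06510456]
top [ 0.5909 -0.0285] [ 0.5971 -0.0266]
right [ 0.4901 -0.1676] [ 0.4924 -0.1706]
bot [ 0.3758 -0.0848] [ 0.3743 -0.0848]
left [0.4764 0.0558] [0.479  0.0592]
side crop c4 342.0 74.0
side crop c4 257.0 206.0
side crop c4 65.0 148.0
side crop c4 165.0 26.0
blue [0.469 0.316 0.104]
blue [0.487 0.198 0.104]
(-0.027, -0.043) [ 0.4386 -0.0746]
(-0.027, 0.043) [ 0.4891 -0.005 ]
(0.043, -0.043) [ 0.4952 -0.1158]
(0.043, 0.043) [ 0.5458 -0.0462]
t 0.1 p [0.2481 0.5181 0.2414] jaw 64.4 j6 -0.21 grip 0.085 F [ 0.6 -0.4  0.3]
d(units) [ 5.982 -0.467  0.118] w(units) [ 0.015 -4.267 -0.007]
```

```bash
sed -i 's/\.4857,-\.0557/.4842,-.056/' h.py; python3 -c "
from h import *
plan(.467,.421,.20,54)"
```

```text
t 0.1 p [0.2481 0.5181 0.2414] jaw 64.4 j6 -0.21 grip 0.085 F [ 0.6 -0.4  0.3]
d(units) [5.984 1.033 0.176] w(units) [ 0.016  1.733 -0.002]
```

```bash
python3 -m creep '[{"dx":1.2,"wy":0.5},{"dx":2.5,"wy":1.0},{"dx":3.8,"wy":1.73,"dy":0.3},{"dx":5,"wy":1.73,"dy":0.7,"dz":0.1},{"dx":5.98,"wy":1.73,"dy":1.03,"dz":0.18},{"dx":5.98,"wy":1.73,"dy":1.03,"dz":0.18},{"dx":5.98,"wy":1.73,"dy":1.03,"dz":0.18},{"dx":5.98,"wy":1.73,"dy":1.03,"dz":0.18}]' 40; python3 -c "
from h import *
plan(.467,.421,.062,54)
from cell import ctrl
for n in ('top','side'): cv2.imwrite(f'pics/{n}1.png',ctrl.snapshot(n)['frame'])
a=cv2.imread('pics/top1.png')[110:260,100:300];b=cv2.imread('pics/side1.png')[60:210,200:400]
cv2.imwrite('pics/j1.png',np.hstack([cv2.resize(a,None,fx=2,fy=2),cv2.resize(b,None,fx=2,fy=2)]))"
```

```text
t 0.1 p [0.2481 0.5181 0.2414] jaw 64.4 j6 -0.21 grip 0.085 F [ 0.6 -0.4  0.3]
d(units) [5.985 4.483 0.182] w(units) [ 0.016  1.733 -0.002]$[0]: bad value
```

View pics/j1.png

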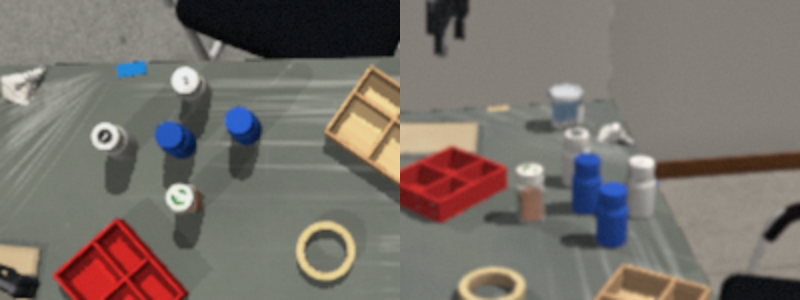

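The move was refused and the scene is unchanged: white caps at (107,138)/(185,82) in the crop, as before. The rows probably need every key, so I'll give all seven.

```bash
python3 -m creep '[{"wx":0,"wy":0.5,"wz":0,"dx":1.2,"dy":0,"dz":0,"hand":1},{"wx":0,"wy":1.0,"wz":0,"dx":2.5,"dy":0,"dz":0,"hand":1},{"wx":0,"wy":1.73,"wz":0,"dx":3.8,"dy":0.3,"dz":0,"hand":1},{"wx":0,"wy":1.73,"wz":0,"dx":5,"dy":0.7,"dz":0.1,"hand":1},{"wx":0,"wy":1.73,"wz":0,"dx":5.98,"dy":1.03,"dz":0.18,"hand":1},{"wx":0,"wy":1.73,"wz":0,"dx":5.98,"dy":1.03,"dz":0.18,"hand":1},{"wx":0,"wy":1.73,"wz":0,"dx":5.98,"dy":1.03,"dz":0.18,"hand":1}]' 40; python3 -c "
from h import *
plan(.467,.421,.062,54)"
```

```text
time_s: 1.08
tcp_pos: [0.4668, 0.4218, 0.201]
tool_rot: [-1.514, 0.492, -0.491]
force: [-0.9, 0.7, -0.0]
gripper_width: 0.0856
t 1.07 p [0.4668 0.4218 0.201 ] jaw 54.0 j6 -0.4 grip 0.0856 F [-0.9  0.7 -0. ]
d(units) [ 0.018  3.475 -0.013] w(units) [ 0.004  0.003 -0.006]
```

```bash
python3 -m creep '[{"dy":1,"hand":1},{"dy":2,"hand":1},{"dy":2.8,"hand":1},{"dy":3.47,"hand":1},{"dy":3.47,"hand":1},{"dy":3.47,"hand":0.5},{"dy":3.47,"hand":0.5},{"dy":3.47,"hand":0.5},{"dy":3.47,"hand":0.5}]' 40; python3 -c "
from h import *
plan(.467,.421,.062,54)
from cell import ctrl
for n in ('top','side'): cv2.imwrite(f'pics/{n}2.png',ctrl.snapshot(n)['frame'])
a=cv2.imread('pics/top2.png')[110:260,100:300];b=cv2.imread('pics/side2.png')[60:210,200:400]
cv2.imwrite('pics/j2.png',np.hstack([cv2.resize(a,None,fx=2,fy=2),cv2.resize(b,None,fx=2,fy=2)]))"
```

```text
t 1.07 p [0.4668 0.4218 0.201 ] jaw 54.0 j6 -0.4 grip 0.0856 F [-0.9  0.7 -0. ]
d(units) [ 0.018  3.475 -0.013] w(units) [ 0.004  0.003 -0.006]$[0]: bad value
```

View pics/j2.png

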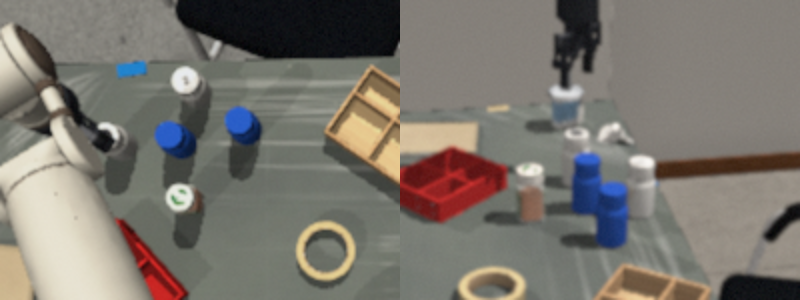

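The gripper hangs over the far squat bottle (cap at crop (110,135)), so all seven keys are indeed needed. Next I descend and grip.

```bash
python3 -m creep '[{"wx":0,"wy":0,"wz":0,"dx":0,"dy":1,"dz":0,"hand":1},{"wx":0,"wy":0,"wz":0,"dx":0,"dy":2,"dz":0,"hand":1},{"wx":0,"wy":0,"wz":0,"dx":0,"dy":2.8,"dz":0,"hand":1},{"wx":0,"wy":0,"wz":0,"dx":0,"dy":3.47,"dz":0,"hand":1},{"wx":0,"wy":0,"wz":0,"dx":0,"dy":3.47,"dz":0,"hand":1},{"wx":0,"wy":0,"wz":0,"dx":0,"dy":3.47,"dz":0,"hand":0.5},{"wx":0,"wy":0,"wz":0,"dx":0,"dy":3.47,"dz":0,"hand":0.5},{"wx":0,"wy":0,"wz":0,"dx":0,"dy":3.47,"dz":0,"hand":0.5},{"wx":0,"wy":0,"wz":0,"dx":0,"dy":3.47,"dz":0,"hand":0.5}]' 40; python3 -c "
from h import *
plan(.467,.421,.062,54)"
```

```text
time_s: 2.3
tcp_pos: [0.4683, 0.4224, 0.0647]
tool_rot: [-1.512, 0.49, -0.493]
force: [-1.8, -0.5, 5.8]
gripper_width: 0.0532
t 2.3 p [0.4683 0.4224 0.0647] jaw 54.0 j6 -0.4 grip 0.0532 F [-1.8 -0.5  5.8]
d(units) [-0.006  0.067 -0.049] w(units) [-0.028  0.004  0.011]
```

```bash
python3 -m creep '[{"wx":0,"wy":0,"wz":0,"dx":0,"dy":-0.8,"dz":0,"hand":0.5},{"wx":0,"wy":0,"wz":0,"dx":0,"dy":-2,"dz":0,"hand":0.5},{"wx":0,"wy":0,"wz":0,"dx":0,"dy":-3.2,"dz":0,"hand":0.5},{"wx":0,"wy":0,"wz":0,"dx":0,"dy":-3.9,"dz":0,"hand":0.5},{"wx":0,"wy":0,"wz":0,"dx":0,"dy":-3.9,"dz":0,"hand":0.5}]' 40; python3 -c "
from h import *
print(cell(-.027,-.043),cell(-.027,.043))
plan(*cell(-.027,-.043),.2,54)"
```

```text
time_s: 2.92
tcp_pos: [0.4688, 0.4227, 0.2219]
tool_rot: [-1.509, 0.488, -0.495]
force: [1.1, 0.8, -1.3]
gripper_width: 0.0529
[ 0.43708178 -0.07491753] [ 0.48763131 -0.00534207]
t 2.92 p [0.4688 0.4227 0.2219] jaw 54.0 j6 -0.4 grip 0.0529 F [ 1.1  0.8 -1.3]
d(units) [  6.664   0.498 -10.537] w(units) [-0.062  0.004  0.026]
```

```bash
python3 -m creep '[{"wx":0,"wy":0,"wz":0,"dx":0.6,"dy":0,"dz":-1,"hand":0.5},{"wx":0,"wy":0,"wz":0,"dx":1.4,"dy":0,"dz":-2.2,"hand":0.5},{"wx":0,"wy":0,"wz":0,"dx":2.2,"dy":0,"dz":-3.4,"hand":0.5},{"wx":0,"wy":0,"wz":0,"dx":3,"dy":0,"dz":-4.7,"hand":0.5},{"wx":0,"wy":0,"wz":0,"dx":3.8,"dy":0,"dz":-6,"hand":0.5},{"wx":0,"wy":0,"wz":0,"dx":4.6,"dy":0,"dz":-7.3,"hand":0.5},{"wx":0,"wy":0,"wz":0,"dx":5.4,"dy":0,"dz":-8.6,"hand":0.5},{"wx":0,"wy":0,"wz":0,"dx":6.2,"dy":0,"dz":-9.8,"hand":0.5},{"wx":0,"wy":0,"wz":0,"dx":6.66,"dy":0,"dz":-10.54,"hand":0.5},{"wx":0,"wy":0,"wz":0,"dx":6.66,"dy":0,"dz":-10.54,"hand":0.5}]'; python3 -m creep '[{"wx":0,"wy":0,"wz":0,"dx":0,"dy":0,"dz":0,"hand":0.5},{"wx":0,"wy":0,"wz":0,"dx":0,"dy":0,"dz":0,"hand":0.5}]'; python3 -c "
from h import *
plan(*cell(-.027,-.043),.071,54)
from cell import ctrl
for n in ('top','side'):
  d=ctrl.snapshot(n); np.savez(n+'3.npz',**d)
a=load('top3.npz')['frame'][110:260,200:400];b=load('side3.npz')['frame'][100:250,220:420]
cv2.imwrite('pics/j3.png',np.hstack([cv2.resize(a,None,fx=2,fy=2),cv2.resize(b,None,fx=2,fy=2)]))"
```

```text
time_s: 4.18
tcp_pos: [0.4341, -0.0776, 0.2166]
tool_rot: [-1.513, 0.497, -0.493]
force: [0.1, 0.5, -0.2]
gripper_width: 0.0527
time_s: 4.42
tcp_pos: [0.4349, -0.0748, 0.2177]
tool_rot: [-1.514, 0.491, -0.489]
force: [-0.2, 0.2, -1.7]
gripper_width: 0.0527
t 4.42 p [ 0.4349 -0.0748  0.2177] jaw 54.1 j6 -1.39 grip 0.0527 F [-0.2  0.2 -1.7]
d(units) [0.049 3.666 0.03 ] w(units) [-0.     0.019 -0.012]
```

View pics/j3.png

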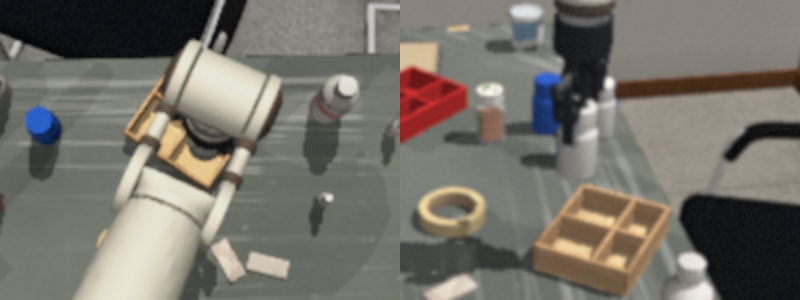

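The bottle hangs upright in the gripper, at (575,150) in the side crop; lowering it now.

```bash
python3 -m creep '[{"wx":0,"wy":0,"wz":0,"dx":0.05,"dy":1,"dz":0.03,"hand":0.5},{"wx":0,"wy":0,"wz":0,"dx":0.05,"dy":2,"dz":0.03,"hand":0.5},{"wx":0,"wy":0,"wz":0,"dx":0.05,"dy":2.8,"dz":0.03,"hand":0.5},{"wx":0,"wy":0,"wz":0,"dx":0.05,"dy":3.3,"dz":0.03,"hand":0.5},{"wx":0,"wy":0,"wz":0,"dx":0.05,"dy":3.6,"dz":0.03,"hand":0.5},{"wx":0,"wy":0,"wz":0,"dx":0.05,"dy":3.6,"dz":0.03,"hand":0.5},{"wx":0,"wy":0,"wz":0,"dx":0.05,"dy":3.6,"dz":0.03,"hand":0.5}]'; python3 -c "
from h import *
plan(*cell(-.027,-.043),.071,54)"
```

```text
time_s: 5.4
tcp_pos: [0.4383, -0.0764, 0.0753]
tool_rot: [-1.515, 0.49, -0.493]
force: [0.5, 0.1, -1.0]
gripper_width: 0.0531
t 5.4 p [ 0.4383 -0.0764  0.0753] jaw 54.0 j6 -1.39 grip 0.0531 F [ 0.5  0.1 -1. ]
d(units) [-0.048  0.107  0.013] w(units) [-0.003  0.006  0.018]
```

```bash
python3 -m creep '[{"wx":0,"wy":0,"wz":0,"dx":0,"dy":0.05,"dz":0,"hand":0.5},{"wx":0,"wy":0,"wz":0,"dx":0,"dy":0.1,"dz":0,"hand":0.5},{"wx":0,"wy":0,"wz":0,"dx":0,"dy":0.12,"dz":0,"hand":0.5},{"wx":0,"wy":0,"wz":0,"dx":0,"dy":0.12,"dz":0,"hand":0.5}]'
```

```text
time_s: 5.9
tcp_pos: [0.4382, -0.0767, 0.0707]
tool_rot: [-1.515, 0.491, -0.493]
force: [-2.5, -0.3, 7.8]
gripper_width: 0.0528
```

```bash
python3 -m creep '[{"wx":0,"wy":0,"wz":0,"dx":0,"dy":0,"dz":0,"hand":0.8},{"wx":0,"wy":0,"wz":0,"dx":0,"dy":0,"dz":0,"hand":0.8},{"wx":0,"wy":0,"wz":0,"dx":0,"dy":0,"dz":0,"hand":0.8},{"wx":0,"wy":0,"wz":0,"dx":0,"dy":-0.8,"dz":0,"hand":0.8},{"wx":0,"wy":0,"wz":0,"dx":0,"dy":-2,"dz":0,"hand":0.8},{"wx":0,"wy":0,"wz":0,"dx":0,"dy":-3.4,"dz":0,"hand":1},{"wx":0,"wy":0,"wz":0,"dx":0,"dy":-3.4,"dz":0,"hand":1}]'; python3 -c "
from h import *
plan(.558,.287,.2,54)"
```

```text
time_s: 6.78
tcp_pos: [0.4404, -0.0776, 0.2105]
tool_rot: [-1.516, 0.484, -0.5]
force: [-0.3, 0.7, -0.9]
gripper_width: 0.0854
t 6.78 p [ 0.4404 -0.0776  0.2105] jaw 54.0 j6 -1.39 grip 0.0854 F [-0.3  0.7 -0.9]
d(units) [-2.978  0.249  9.102] w(units) [-0.018  0.004  0.098]
```

```bash
python3 -m creep '[{"wx":0,"wy":0,"wz":0,"dx":-0.3,"dy":0,"dz":0.9,"hand":1},{"wx":0,"wy":0,"wz":0,"dx":-0.7,"dy":0,"dz":2.2,"hand":1},{"wx":0,"wy":0,"wz":0,"dx":-1.15,"dy":0,"dz":3.5,"hand":1},{"wx":0,"wy":0,"wz":0,"dx":-1.6,"dy":0,"dz":4.9,"hand":1},{"wx":0,"wy":0,"wz":0,"dx":-2,"dy":0,"dz":6.2,"hand":1},{"wx":0,"wy":0,"wz":0,"dx":-2.4,"dy":0,"dz":7.4,"hand":1},{"wx":0,"wy":0,"wz":0,"dx":-2.8,"dy":0.2,"dz":8.5,"hand":1},{"wx":0,"wy":0,"wz":0.1,"dx":-2.98,"dy":0.25,"dz":9.1,"hand":1},{"wx":0,"wy":0,"wz":0.1,"dx":-2.98,"dy":0.25,"dz":9.1,"hand":1},{"wx":0,"wy":0,"wz":0.1,"dx":-2.98,"dy":0.25,"dz":9.1,"hand":1}]'; python3 -c "
from h import *
from cell import ctrl
for n in ('top','side'):
  d=ctrl.snapshot(n); np.savez(n+'4.npz',**d)
a=load('top4.npz')['frame'][110:260,160:360];b=load('side4.npz')['frame'][100:250,220:420]
cv2.imwrite('pics/j4.png',np.hstack([cv2.resize(a,None,fx=2,fy=2),cv2.resize(b,None,fx=2,fy=2)]))
plan(.558,.287,.062,54)"
```

```text
time_s: 8.02
tcp_pos: [0.5544, 0.2876, 0.1945]
tool_rot: [-1.512, 0.501, -0.483]
force: [-0.1, 0.4, 0.6]
gripper_width: 0.0853
t 8.12 p [0.5547 0.2873 0.1952] jaw 54.0 j6 -0.66 grip 0.0852 F [ 0.6 -1.4 -0.2]
d(units) [0.107 3.33  0.045] w(units) [ 0.006 -0.007 -0.101]
```

View pics/j4.png

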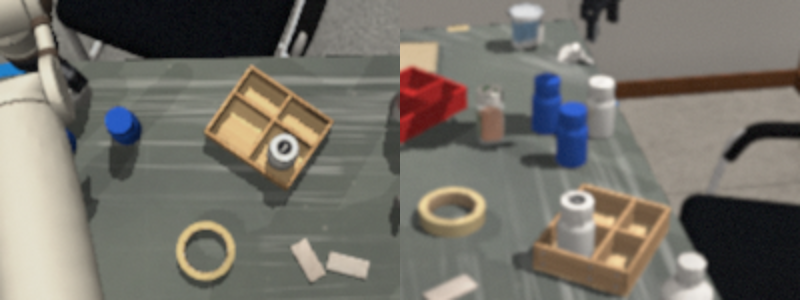

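The first squat bottle stands upright in its large cell (cap at (283,150) in the top crop). Now grasping the second.

```bash
python3 -m creep '[{"wx":0,"wy":0,"wz":-0.1,"dx":0.1,"dy":0.5,"dz":0.04,"hand":1},{"wx":0,"wy":0,"wz":-0.1,"dx":0.1,"dy":1.5,"dz":0.04,"hand":1},{"wx":0,"wy":0,"wz":-0.1,"dx":0.1,"dy":2.5,"dz":0.04,"hand":1},{"wx":0,"wy":0,"wz":-0.1,"dx":0.1,"dy":3.3,"dz":0.04,"hand":1},{"wx":0,"wy":0,"wz":-0.1,"dx":0.1,"dy":3.3,"dz":0.04,"hand":1},{"wx":0,"wy":0,"wz":-0.1,"dx":0.1,"dy":3.3,"dz":0.04,"hand":0.5},{"wx":0,"wy":0,"wz":-0.1,"dx":0.1,"dy":3.3,"dz":0.04,"hand":0.5},{"wx":0,"wy":0,"wz":-0.1,"dx":0.1,"dy":3.3,"dz":0.04,"hand":0.5},{"wx":0,"wy":0,"wz":-0.1,"dx":0.1,"dy":3.3,"dz":0.04,"hand":0.5}]' 40;  python3 -c "
from h import *
plan(.558,.287,.22,54)"
```

```text
time_s: 9.25
tcp_pos: [0.5598, 0.2886, 0.0661]
tool_rot: [-1.512, 0.488, -0.495]
force: [-0.7, -1.0, 6.4]
gripper_width: 0.0531
t 9.25 p [0.5598 0.2886 0.0661] jaw 54.0 j6 -0.66 grip 0.0531 F [-0.7 -1.   6.4]
d(units) [-2.000e-03 -3.847e+00 -4.500e-02] w(units) [-0.034  0.003  0.029]
```

```bash
python3 -m creep '[{"wx":0,"wy":0,"wz":0,"dx":0,"dy":-0.8,"dz":0,"hand":0.5},{"wx":0,"wy":0,"wz":0,"dx":0,"dy":-2,"dz":0,"hand":0.5},{"wx":0,"wy":0,"wz":0,"dx":0,"dy":-3.2,"dz":0,"hand":0.5},{"wx":0,"wy":0,"wz":0,"dx":0,"dy":-3.9,"dz":0,"hand":0.5},{"wx":0,"wy":0,"wz":0,"dx":0,"dy":-3.9,"dz":0,"hand":0.5}]' 40; python3 -c "
from h import *
plan(*cell(-.027,.043),.22,54)"
```

```text
time_s: 9.88
tcp_pos: [0.5595, 0.2887, 0.2228]
tool_rot: [-1.511, 0.487, -0.496]
force: [0.2, 0.8, -1.2]
gripper_width: 0.0525
t 9.88 p [0.5595 0.2887 0.2228] jaw 54.0 j6 -0.66 grip 0.0525 F [ 0.2  0.8 -1.2]
d(units) [ 2.863  0.045 -7.004] w(units) [-0.048  0.005  0.037]
```

```bash
python3 -m creep '[{"wx":0,"wy":0,"wz":0,"dx":0.4,"dy":0,"dz":-1,"hand":0.5},{"wx":0,"wy":0,"wz":0,"dx":0.9,"dy":0,"dz":-2.2,"hand":0.5},{"wx":0,"wy":0,"wz":0,"dx":1.4,"dy":0,"dz":-3.4,"hand":0.5},{"wx":0,"wy":0,"wz":0,"dx":1.9,"dy":0,"dz":-4.7,"hand":0.5},{"wx":0,"wy":0,"wz":0,"dx":2.4,"dy":0,"dz":-5.9,"hand":0.5},{"wx":0,"wy":0,"wz":0,"dx":2.75,"dy":0,"dz":-6.7,"hand":0.5},{"wx":0,"wy":0,"wz":0,"dx":2.86,"dy":0,"dz":-7,"hand":0.5},{"wx":0,"wy":0,"wz":0,"dx":2.86,"dy":0,"dz":-7,"hand":0.5},{"wx":0,"wy":0,"wz":0,"dx":2.86,"dy":0,"dz":-7,"hand":0.5}]'; python3 -c "
from h import *
plan(*cell(-.027,.043),.074,54)"
```

```text
time_s: 11.0
tcp_pos: [0.486, -0.0046, 0.219]
tool_rot: [-1.514, 0.492, -0.49]
force: [-0.4, 0.3, -1.8]
gripper_width: 0.0528
t 11.0 p [ 0.486  -0.0046  0.219 ] jaw 54.1 j6 -1.2 grip 0.0528 F [-0.4  0.3 -1.8]
d(units) [0.048 3.624 0.008] w(units) [-0.002  0.014 -0.009]
```

```bash
python3 -m creep '[{"wx":0,"wy":0,"wz":0,"dx":0,"dy":1,"dz":0,"hand":0.5},{"wx":0,"wy":0,"wz":0,"dx":0,"dy":2,"dz":0,"hand":0.5},{"wx":0,"wy":0,"wz":0,"dx":0,"dy":2.8,"dz":0,"hand":0.5},{"wx":0,"wy":0,"wz":0,"dx":0,"dy":3.3,"dz":0,"hand":0.5},{"wx":0,"wy":0,"wz":0,"dx":0,"dy":3.6,"dz":0,"hand":0.5},{"wx":0,"wy":0,"wz":0,"dx":0,"dy":3.6,"dz":0,"hand":0.5},{"wx":0,"wy":0,"wz":0,"dx":0,"dy":3.65,"dz":0,"hand":0.5},{"wx":0,"wy":0,"wz":0,"dx":0,"dy":3.7,"dz":0,"hand":0.5},{"wx":0,"wy":0,"wz":0,"dx":0,"dy":3.7,"dz":0,"hand":0.5}]'
```

```text
time_s: 12.12
tcp_pos: [0.4867, -0.0058, 0.0721]
tool_rot: [-1.514, 0.491, -0.493]
force: [-0.5, 0.2, 0.3]
gripper_width: 0.0527
```

```bash
python3 -m creep '[{"wx":0,"wy":0,"wz":0,"dx":0,"dy":0.03,"dz":0,"hand":0.5},{"wx":0,"wy":0,"wz":0,"dx":0,"dy":0.03,"dz":0,"hand":0.5},{"wx":0,"wy":0,"wz":0,"dx":0,"dy":0.03,"dz":0,"hand":0.8},{"wx":0,"wy":0,"wz":0,"dx":0,"dy":0.03,"dz":0,"hand":0.8},{"wx":0,"wy":0,"wz":0,"dx":0,"dy":0.03,"dz":0,"hand":0.8},{"wx":0,"wy":0,"wz":0,"dx":0,"dy":-0.8,"dz":0,"hand":0.8},{"wx":0,"wy":0,"wz":0,"dx":0,"dy":-2,"dz":0,"hand":0.8},{"wx":0,"wy":0,"wz":0,"dx":0,"dy":-3.4,"dz":0,"hand":0.6},{"wx":0,"wy":0,"wz":0,"dx":0,"dy":-3.4,"dz":0,"hand":0.6}]'; python3 -c "
from h import *
plan(.349,-.287,.18,54)"
```

```text
time_s: 13.25
tcp_pos: [0.4892, -0.0065, 0.2127]
tool_rot: [-1.514, 0.483, -0.5]
force: [0.7, -0.7, 0.2]
gripper_width: 0.0509
t 13.25 p [ 0.4892 -0.0065  0.2127] jaw 54.0 j6 -1.2 grip 0.0509 F [ 0.7 -0.7  0.2]
d(units) [ 1.276  0.8   -7.737] w(units) [-0.036  0.004  0.094]
```

```bash
python3 -m creep '[{"wx":0,"wy":0,"wz":0,"dx":0.15,"dy":0,"dz":-1,"hand":0.6},{"wx":0,"wy":0,"wz":0,"dx":0.4,"dy":0,"dz":-2.3,"hand":0.6},{"wx":0,"wy":0,"wz":0,"dx":0.6,"dy":0,"dz":-3.7,"hand":0.6},{"wx":0,"wy":0,"wz":0,"dx":0.8,"dy":0.1,"dz":-5,"hand":0.6},{"wx":0,"wy":0,"wz":0,"dx":1,"dy":0.3,"dz":-6.3,"hand":0.6},{"wx":0,"wy":0,"wz":0,"dx":1.2,"dy":0.6,"dz":-7.2,"hand":0.6},{"wx":0,"wy":0,"wz":0.09,"dx":1.28,"dy":0.8,"dz":-7.74,"hand":0.6},{"wx":0,"wy":0,"wz":0.09,"dx":1.28,"dy":0.8,"dz":-7.74,"hand":0.6},{"wx":0,"wy":0,"wz":0.09,"dx":1.28,"dy":0.8,"dz":-7.74,"hand":0.6}]' 25; python3 -c "
from h import *
from cell import ctrl
for n in ('top','side'):
  d=ctrl.snapshot(n); np.savez(n+'5.npz',**d)
a=load('top5.npz')['frame'][130:230,260:420];b=load('side5.npz')['frame'][185:335,230:400]
cv2.imwrite('pics/j5.png',np.hstack([cv2.resize(a,(400,400*100//160)),cv2.resize(b[:106],(400,250))]))
plan(.349,-.287,.055,54)"
```

```text
time_s: 14.38
tcp_pos: [0.3456, -0.2854, 0.1749]
tool_rot: [-1.51, 0.499, -0.483]
force: [0.6, 0.3, 0.0]
gripper_width: 0.0513
t 14.47 p [ 0.346  -0.2855  0.1755] jaw 54.1 j6 -1.9 grip 0.0512 F [ 0.8  0.7 -0.3]
d(units) [0.111 3.011 0.013] w(units) [-0.002  0.015 -0.089]
```

View pics/j5.png

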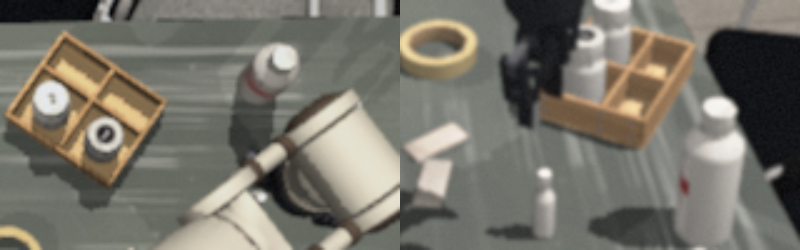

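Both squat bottles stand in the large cells (caps at (51,103) and (104,138) in the top crop). The first dropper stands below the gripper, so I descend.

```bash
python3 -m creep '[{"wx":0,"wy":0,"wz":-0.09,"dx":0.1,"dy":0.5,"dz":0,"hand":0.6},{"wx":0,"wy":0,"wz":-0.09,"dx":0.1,"dy":1.5,"dz":0,"hand":0.6},{"wx":0,"wy":0,"wz":-0.09,"dx":0.1,"dy":2.4,"dz":0,"hand":0.6},{"wx":0,"wy":0,"wz":-0.09,"dx":0.1,"dy":2.98,"dz":0,"hand":0.6},{"wx":0,"wy":0,"wz":-0.09,"dx":0.1,"dy":2.98,"dz":0,"hand":0.6},{"wx":0,"wy":0,"wz":-0.09,"dx":0.1,"dy":2.98,"dz":0,"hand":0.15},{"wx":0,"wy":0,"wz":-0.09,"dx":0.1,"dy":2.98,"dz":0,"hand":0.15},{"wx":0,"wy":0,"wz":-0.09,"dx":0.1,"dy":2.98,"dz":0,"hand":0.15},{"wx":0,"wy":0,"wz":-0.09,"dx":0.1,"dy":2.98,"dz":0,"hand":0.15},{"wx":0,"wy":0,"wz":-0.09,"dx":0.1,"dy":2.98,"dz":0,"hand":0.15}]' 25;  python3 -c "
from h import *
plan(.349,-.287,.22,54)"
```

```text
time_s: 15.72
tcp_pos: [0.3489, -0.2888, 0.0578]
tool_rot: [-1.515, 0.49, -0.494]
force: [0.9, 1.9, 6.4]
gripper_width: 0.0222
t 15.72 p [ 0.3489 -0.2888  0.0578] jaw 54.0 j6 -1.9 grip 0.0222 F [0.9 1.9 6.4]
d(units) [-0.014 -4.055  0.037] w(units) [0.002 0.001 0.028]
```

```bash
python3 -m creep '[{"wx":0,"wy":0,"wz":0,"dx":0,"dy":-0.8,"dz":0,"hand":0.15},{"wx":0,"wy":0,"wz":0,"dx":0,"dy":-2,"dz":0,"hand":0.15},{"wx":0,"wy":0,"wz":0,"dx":0,"dy":-3.2,"dz":0,"hand":0.15},{"wx":0,"wy":0,"wz":0,"dx":0,"dy":-4.1,"dz":0,"hand":0.15},{"wx":0,"wy":0,"wz":0,"dx":0,"dy":-4.1,"dz":0,"hand":0.15}]'; python3 -c "
from h import *
plan(*cell(.043,.043),.21,54)"
```

```text
time_s: 16.35
tcp_pos: [0.3491, -0.2898, 0.224]
tool_rot: [-1.519, 0.487, -0.497]
force: [0.2, 0.0, -1.0]
gripper_width: 0.022
t 16.35 p [ 0.3491 -0.2898  0.224 ] jaw 54.0 j6 -1.9 grip 0.022 F [ 0.2  0.  -1. ]
d(units) [0.372 0.331 7.79 ] w(units) [0.027 0.004 0.071]
```

```bash
python3 -m creep '[{"wx":0,"wy":0,"wz":0,"dx":0,"dy":0,"dz":1,"hand":0.15},{"wx":0,"wy":0,"wz":0,"dx":0.1,"dy":0,"dz":2.2,"hand":0.15},{"wx":0,"wy":0,"wz":0,"dx":0.15,"dy":0,"dz":3.5,"hand":0.15},{"wx":0,"wy":0,"wz":0,"dx":0.2,"dy":0,"dz":4.8,"hand":0.15},{"wx":0,"wy":0,"wz":0,"dx":0.3,"dy":0,"dz":6,"hand":0.15},{"wx":0,"wy":0,"wz":0,"dx":0.37,"dy":0,"dz":7.1,"hand":0.15},{"wx":0,"wy":0,"wz":0.07,"dx":0.37,"dy":0,"dz":7.79,"hand":0.15},{"wx":0,"wy":0,"wz":0.07,"dx":0.37,"dy":0,"dz":7.79,"hand":0.15},{"wx":0,"wy":0,"wz":0.07,"dx":0.37,"dy":0,"dz":7.79,"hand":0.15}]'; python3 -c "
from h import *
plan(*cell(.043,.043),.067,54)"
```

```text
time_s: 17.48
tcp_pos: [0.5421, -0.0449, 0.2192]
tool_rot: [-1.513, 0.499, -0.485]
force: [0.3, 0.4, -0.7]
gripper_width: 0.022
t 17.48 p [ 0.5421 -0.0449  0.2192] jaw 54.0 j6 -1.25 grip 0.022 F [ 0.3  0.4 -0.7]
d(units) [0.1   3.805 0.004] w(units) [ 0.011  0.001 -0.084]
```

```bash
python3 -m creep '[{"wx":0,"wy":0,"wz":-0.08,"dx":0.07,"dy":1,"dz":0,"hand":0.15},{"wx":0,"wy":0,"wz":-0.08,"dx":0.07,"dy":2,"dz":0,"hand":0.15},{"wx":0,"wy":0,"wz":-0.08,"dx":0.07,"dy":3,"dz":0,"hand":0.15},{"wx":0,"wy":0,"wz":-0.08,"dx":0.07,"dy":3.5,"dz":0,"hand":0.15},{"wx":0,"wy":0,"wz":-0.08,"dx":0.07,"dy":3.75,"dz":0,"hand":0.15},{"wx":0,"wy":0,"wz":-0.08,"dx":0.07,"dy":3.8,"dz":0,"hand":0.15},{"wx":0,"wy":0,"wz":-0.08,"dx":0.07,"dy":3.85,"dz":0,"hand":0.15},{"wx":0,"wy":0,"wz":-0.08,"dx":0.07,"dy":3.9,"dz":0,"hand":0.15},{"wx":0,"wy":0,"wz":-0.08,"dx":0.07,"dy":3.9,"dz":0,"hand":0.15}]'; python3 -c "
from h import *
plan(*cell(.043,.043),.064,54)"
```

```text
time_s: 18.6
tcp_pos: [0.5445, -0.0455, 0.0646]
tool_rot: [-1.515, 0.49, -0.493]
force: [0.0, 0.1, 0.2]
gripper_width: 0.0224
t 18.6 p [ 0.5445 -0.0455  0.0646] jaw 54.0 j6 -1.25 grip 0.0224 F [0.  0.1 0.2]
d(units) [ 0.01   0.014 -0.023] w(units) [-0.001  0.004  0.015]
```

```bash
python3 -m creep '[{"wx":0,"wy":0,"wz":0,"dx":0,"dy":0.03,"dz":0,"hand":0.15},{"wx":0,"wy":0,"wz":0,"dx":0,"dy":0.03,"dz":0,"hand":0.15},{"wx":0,"wy":0,"wz":0,"dx":0,"dy":0.03,"dz":0,"hand":0.5},{"wx":0,"wy":0,"wz":0,"dx":0,"dy":0.03,"dz":0,"hand":0.5},{"wx":0,"wy":0,"wz":0,"dx":0,"dy":0.03,"dz":0,"hand":0.5},{"wx":0,"wy":0,"wz":0,"dx":0,"dy":-0.6,"dz":0,"hand":0.5},{"wx":0,"wy":0,"wz":0,"dx":0,"dy":-2,"dz":0,"hand":0.5},{"wx":0,"wy":0,"wz":0,"dx":0,"dy":-3.4,"dz":0,"hand":0.5},{"wx":0,"wy":0,"wz":0,"dx":0,"dy":-4.8,"dz":0,"hand":0.6},{"wx":0,"wy":0,"wz":0,"dx":0,"dy":-4.8,"dz":0,"hand":0.6}]'; python3 -c "
from h import *
plan(.400,-.330,.25,54)
plan(.475,-.421,.2,54)"
```

```text
time_s: 19.85
tcp_pos: [0.547, -0.0462, 0.2622]
tool_rot: [-1.514, 0.482, -0.501]
force: [0.3, -0.2, -0.8]
gripper_width: 0.0517
t 19.85 p [ 0.547  -0.0462  0.2622] jaw 54.0 j6 -1.25 grip 0.0517 F [ 0.3 -0.2 -0.8]
d(units) [ 1.191  0.292 -7.901] w(units) [-0.034  0.004  0.112]
t 19.85 p [ 0.547  -0.0462  0.2622] jaw 54.0 j6 -1.25 grip 0.0517 F [ 0.3 -0.2 -0.8]
d(units) [ 4.029  1.572 -8.646] w(units) [-0.034  0.004  0.112]
```

```bash
python3 -m creep '[{"wx":0,"wy":0,"wz":0,"dx":0.15,"dy":0,"dz":-1,"hand":0.6},{"wx":0,"wy":0,"wz":0,"dx":0.35,"dy":0,"dz":-2.3,"hand":0.6},{"wx":0,"wy":0,"wz":0,"dx":0.55,"dy":0,"dz":-3.7,"hand":0.6},{"wx":0,"wy":0,"wz":0,"dx":0.75,"dy":0,"dz":-5,"hand":0.6},{"wx":0,"wy":0,"wz":0,"dx":1,"dy":0,"dz":-6.4,"hand":0.6},{"wx":0,"wy":0,"wz":0,"dx":1.4,"dy":0,"dz":-7.7,"hand":0.6},{"wx":0,"wy":0,"wz":0.1,"dx":2.6,"dy":0.2,"dz":-8.2,"hand":0.6},{"wx":0,"wy":0,"wz":0.1,"dx":3.6,"dy":0.8,"dz":-8.6,"hand":0.6},{"wx":0,"wy":0,"wz":0.1,"dx":4.03,"dy":1.5,"dz":-8.65,"hand":0.6},{"wx":0,"wy":0,"wz":0.1,"dx":4.03,"dy":1.5,"dz":-8.65,"hand":0.6}]'; python3 -m creep '[{"wx":0,"wy":0,"wz":0,"dx":0,"dy":0,"dz":0,"hand":0.6}]'; python3 -c "
from h import *
from cell import ctrl
for n in ('top','side'):
  d=ctrl.snapshot(n); np.savez(n+'6.npz',**d)
a=load('top6.npz')['frame'][130:230,260:420];b=load('side6.npz')['frame'][215:335,230:422]
cv2.imwrite('pics/j6.png',np.hstack([cv2.resize(a,(400,400*100//160)),cv2.resize(b,(400,250))]))
plan(.475,-.421,.055,54)"
```

```text
time_s: 21.1
tcp_pos: [0.4701, -0.4187, 0.1918]
tool_rot: [-1.507, 0.504, -0.479]
force: [0.3, -0.0, 0.1]
gripper_width: 0.0511
time_s: 21.22
tcp_pos: [0.4711, -0.4196, 0.1967]
tool_rot: [-1.511, 0.499, -0.484]
force: [0.7, -0.2, 0.0]
gripper_width: 0.0512
t 21.32 p [ 0.4715 -0.42    0.198 ] jaw 54.0 j6 -1.86 grip 0.0512 F [-0.1 -0.2  0.6]
d(units) [0.112 3.574 0.034] w(units) [ 0.006  0.007 -0.071]
```

View pics/j6.png

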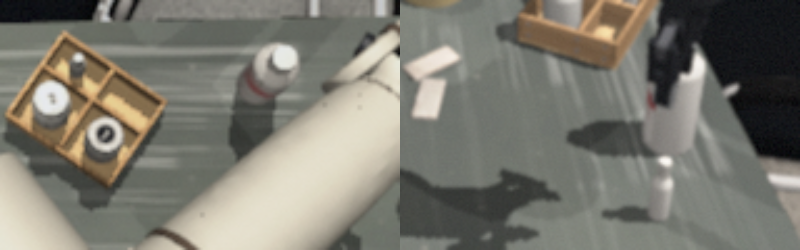

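The first dropper stands in its narrow cell at (78,66) in the top crop. The second is under the gripper, at (662,190) in the side crop.

```bash
python3 -m creep '[{"wx":0,"wy":0,"wz":-0.07,"dx":0.1,"dy":0.8,"dz":0.03,"hand":0.6},{"wx":0,"wy":0,"wz":-0.07,"dx":0.1,"dy":1.8,"dz":0.03,"hand":0.6},{"wx":0,"wy":0,"wz":-0.07,"dx":0.1,"dy":2.9,"dz":0.03,"hand":0.6},{"wx":0,"wy":0,"wz":-0.07,"dx":0.1,"dy":3.54,"dz":0.03,"hand":0.6},{"wx":0,"wy":0,"wz":-0.07,"dx":0.1,"dy":3.54,"dz":0.03,"hand":0.6},{"wx":0,"wy":0,"wz":-0.07,"dx":0.1,"dy":3.54,"dz":0.03,"hand":0.15},{"wx":0,"wy":0,"wz":-0.07,"dx":0.1,"dy":3.54,"dz":0.03,"hand":0.15},{"wx":0,"wy":0,"wz":-0.07,"dx":0.1,"dy":3.54,"dz":0.03,"hand":0.15},{"wx":0,"wy":0,"wz":-0.07,"dx":0.1,"dy":3.54,"dz":0.03,"hand":0.15},{"wx":0,"wy":0,"wz":-0.07,"dx":0.1,"dy":3.54,"dz":0.03,"hand":0.15}]' 25;  python3 -c "
from h import *
plan(.475,-.421,.25,54)"
```

```text
time_s: 22.58
tcp_pos: [0.4754, -0.4221, 0.0574]
tool_rot: [-1.516, 0.49, -0.493]
force: [-0.2, 1.1, 6.8]
gripper_width: 0.0221
t 22.57 p [ 0.4754 -0.4221  0.0574] jaw 54.0 j6 -1.86 grip 0.0221 F [-0.2  1.1  6.8]
d(units) [-0.014 -4.814  0.011] w(units) [0.011 0.004 0.02 ]
```

```bash
python3 -m creep '[{"wx":0,"wy":0,"wz":0,"dx":0,"dy":-0.8,"dz":0,"hand":0.15},{"wx":0,"wy":0,"wz":0,"dx":0,"dy":-2.1,"dz":0,"hand":0.15},{"wx":0,"wy":0,"wz":0,"dx":0,"dy":-3.4,"dz":0,"hand":0.15},{"wx":0,"wy":0,"wz":0,"dx":0,"dy":-4.6,"dz":0,"hand":0.15},{"wx":0,"wy":0,"wz":0,"dx":0,"dy":-4.9,"dz":0,"hand":0.15},{"wx":0,"wy":0,"wz":0,"dx":0,"dy":-4.9,"dz":0,"hand":0.15}]'; python3 -c "
from h import *
plan(.38,-.30,.25,54)
plan(*cell(.043,-.043),.22,54)"
```

```text
time_s: 23.32
tcp_pos: [0.4747, -0.4211, 0.2514]
tool_rot: [-1.515, 0.492, -0.491]
force: [0.3, -1.2, -1.4]
gripper_width: 0.022
t 23.32 p [ 0.4747 -0.4211  0.2514] jaw 54.0 j6 -1.86 grip 0.022 F [ 0.3 -1.2 -1.4]
d(units) [-3.695  0.037  1.06 ] w(units) [ 0.004  0.004 -0.006]
t 23.32 p [ 0.4747 -0.4211  0.2514] jaw 54.0 j6 -1.86 grip 0.022 F [ 0.3 -1.2 -1.4]
d(units) [-4.096  0.785  6.452] w(units) [ 0.004  0.004 -0.006]
```

```bash
python3 -m creep '[{"wx":0,"wy":0,"wz":0,"dx":-1,"dy":0,"dz":0.2,"hand":0.15},{"wx":0,"wy":0,"wz":0,"dx":-2.2,"dy":0,"dz":0.5,"hand":0.15},{"wx":0,"wy":0,"wz":0,"dx":-3.2,"dy":0,"dz":0.9,"hand":0.15},{"wx":0,"wy":0,"wz":0,"dx":-3.8,"dy":0,"dz":2,"hand":0.15},{"wx":0,"wy":0,"wz":0,"dx":-4,"dy":0,"dz":3.3,"hand":0.15},{"wx":0,"wy":0,"wz":0,"dx":-4.1,"dy":0.2,"dz":4.6,"hand":0.15},{"wx":0,"wy":0,"wz":0,"dx":-4.1,"dy":0.6,"dz":5.8,"hand":0.15},{"wx":0,"wy":0,"wz":0,"dx":-4.1,"dy":0.78,"dz":6.45,"hand":0.15},{"wx":0,"wy":0,"wz":0,"dx":-4.1,"dy":0.78,"dz":6.45,"hand":0.15},{"wx":0,"wy":0,"wz":0,"dx":-4.1,"dy":0.78,"dz":6.45,"hand":0.15}]'; python3 -c "
from h import *
plan(*cell(.043,-.043),.064,54)"
```

```text
time_s: 24.58
tcp_pos: [0.4925, -0.1161, 0.2188]
tool_rot: [-1.514, 0.495, -0.488]
force: [0.1, 0.3, -0.2]
gripper_width: 0.0223
t 24.57 p [ 0.4925 -0.1161  0.2188] jaw 54.0 j6 -1.41 grip 0.0223 F [ 0.1  0.3 -0.2]
d(units) [0.042 3.869 0.022] w(units) [ 0.008  0.001 -0.04 ]
```

```bash
python3 -m creep '[{"wx":0,"wy":0,"wz":-0.04,"dx":0.02,"dy":1,"dz":0.02,"hand":0.15},{"wx":0,"wy":0,"wz":-0.04,"dx":0.02,"dy":2,"dz":0.02,"hand":0.15},{"wx":0,"wy":0,"wz":-0.04,"dx":0.02,"dy":3,"dz":0.02,"hand":0.15},{"wx":0,"wy":0,"wz":-0.04,"dx":0.02,"dy":3.5,"dz":0.02,"hand":0.15},{"wx":0,"wy":0,"wz":-0.04,"dx":0.02,"dy":3.75,"dz":0.02,"hand":0.15},{"wx":0,"wy":0,"wz":-0.04,"dx":0.02,"dy":3.8,"dz":0.02,"hand":0.15},{"wx":0,"wy":0,"wz":-0.04,"dx":0.02,"dy":3.85,"dz":0.02,"hand":0.15},{"wx":0,"wy":0,"wz":-0.04,"dx":0.02,"dy":3.9,"dz":0.02,"hand":0.15},{"wx":0,"wy":0,"wz":-0.04,"dx":0.02,"dy":3.9,"dz":0.02,"hand":0.15}]'; python3 -c "
from h import *
plan(*cell(.043,-.043),.063,54)"
```

```text
time_s: 25.7
tcp_pos: [0.4944, -0.1155, 0.0642]
tool_rot: [-1.515, 0.49, -0.494]
force: [0.8, -0.1, -0.6]
gripper_width: 0.022
t 25.7 p [ 0.4944 -0.1155  0.0642] jaw 54.0 j6 -1.41 grip 0.022 F [ 0.8 -0.1 -0.6]
d(units) [-0.005  0.031 -0.022] w(units) [-0.001  0.004  0.026]
```

Lower about 1.5 mm more, release and rise.

```bash
python3 -m creep '[{"wx":0,"wy":0,"wz":0,"dx":0,"dy":0.04,"dz":0,"hand":0.15},{"wx":0,"wy":0,"wz":0,"dx":0,"dy":0.04,"dz":0,"hand":0.15},{"wx":0,"wy":0,"wz":0,"dx":0,"dy":0.04,"dz":0,"hand":0.5},{"wx":0,"wy":0,"wz":0,"dx":0,"dy":0.04,"dz":0,"hand":0.5},{"wx":0,"wy":0,"wz":0,"dx":0,"dy":0.04,"dz":0,"hand":0.5},{"wx":0,"wy":0,"wz":0,"dx":0,"dy":-0.6,"dz":0,"hand":0.5},{"wx":0,"wy":0,"wz":0,"dx":0,"dy":-2,"dz":0,"hand":0.5},{"wx":0,"wy":0,"wz":0,"dx":0,"dy":-3.4,"dz":0,"hand":0.5},{"wx":0,"wy":0,"wz":0,"dx":0,"dy":-4.8,"dz":0,"hand":0.5},{"wx":0,"wy":0,"wz":0,"dx":0,"dy":-4.8,"dz":0,"hand":0.5}]'; python3 -m creep '[{"wx":0,"wy":0,"wz":0,"dx":0,"dy":0,"dz":-1,"hand":0.5},{"wx":0,"wy":0,"wz":0,"dx":0,"dy":0,"dz":-2.3,"hand":0.5},{"wx":0,"wy":0,"wz":0,"dx":0,"dy":0,"dz":-3.6,"hand":0.5},{"wx":0,"wy":0,"wz":0,"dx":0,"dy":0,"dz":-4.8,"hand":0.5},{"wx":0,"wy":0,"wz":0,"dx":0,"dy":0,"dz":-5,"hand":0.5},{"wx":0,"wy":0,"wz":0,"dx":0,"dy":0,"dz":-5,"hand":0.5}]'; python3 -c "
from h import *
from cell import ctrl
for n in ('top','side'):
  d=ctrl.snapshot(n); np.savez(n+'7.npz',**d); cv2.imwrite('pics/%s7.png'%n,d['frame'])
a=load('top7.npz')['frame'][130:230,140:330];b=load('side7.npz')['frame'][180:330,270:400]
cv2.imwrite('pics/j7.png',np.hstack([cv2.resize(a,(475,250)),cv2.resize(b,(300,250))]))"
```

```text
time_s: 26.95
tcp_pos: [0.4965, -0.1164, 0.2615]
tool_rot: [-1.517, 0.482, -0.502]
force: [-0.0, -0.3, -0.2]
gripper_width: 0.0428
time_s: 27.7
tcp_pos: [0.3761, -0.2766, 0.2549]
tool_rot: [-1.513, 0.492, -0.493]
force: [0.3, -0.2, -0.3]
gripper_width: 0.0427
```

View pics/j7.png

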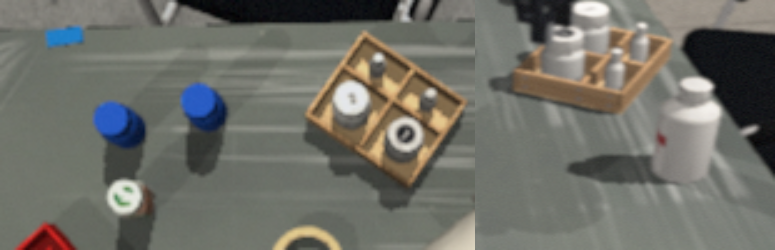

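View pics/side7.png

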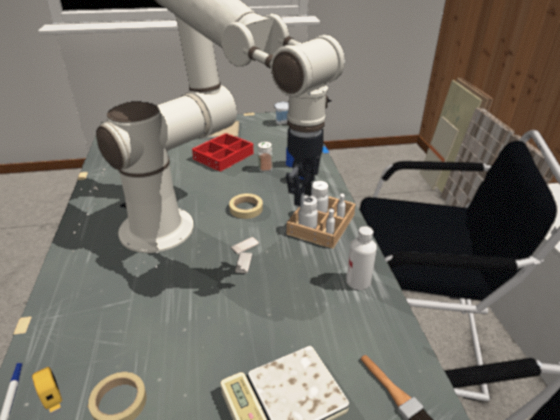

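All four bottles stand upright in their cells. Side image: squats at (309,213) and (319,197), droppers at (331,220) and (341,205). The tall bottle (362,258) and jar (265,156) haven't moved. One numeric check, then I hand in.

```bash
python3 - <<'E'
from h import *
from cell import ctrl
t=load("top7.npz")
for n,(a,b),z in [("sq1",(352,102),.11),("sq2",(405,136),.11),("dr1",(378,60),.093),("dr2",(429,95),.093)]:
    X=atz(t,a/2.5+140,b/2.5+130,z)[:2]-CAD; c,s=np.cos(YAW),np.sin(YAW)
    print(n,"caddy frame mm",(1000*np.array([c*X[0]+s*X[1],-s*X[0]+c*X[1]])).round())
t0=load("top0.npz")["frame"].astype(int);t1=t["frame"].astype(int)
for n,(u,v) in {"tall":(374,153),"jar":(190,209)}.items():
    print(n,"diff",np.abs(t0-t1)[v-10:v+11,u-10:u+11].mean().round(2))
ctrl.close_job()
E
```

```text
sq1 caddy frame mm [-32.  35.]
sq2 caddy frame mm [-29. -49.]
dr1 caddy frame mm [38. 41.]
dr2 caddy frame mm [ 38. -43.]
tall diff 16.47
jar diff 6.93
the job is handed in; nothing more can be done
```

The kit is packed: both squat white bottles are in the large cells and both dropper bottles are in the narrower cells, one to a cell. The job is handed in, at about 28 s of the 102 s allowed.

**Last checks:**
- **Pictures:** all four bottles stand upright inside their cells. The tall bottle, jar, blue bottles and red caddy look unmoved, and the gripper was clear of everything.
- **Cap positions:** read from the top view, the caps lie within about 10 mm of their cell centres. The worst is one squat bottle at (-32, 35) mm against (-27, 43) mm. These are hand-read pixels, and they suggest my estimate of the caddy's position was a few millimetres off.
- **Tall bottle and jar:** comparing before and after in the top view gave mean pixel differences of 16 at the tall bottle and 7 at the jar. I put this down to the arm's changed shadow or cover, because the pictures show both where they were. I did not re-measure their positions.
- **Forces:** the wrist force readings, taken at the end of each move, stayed below about 9 N.
- **Refused moves:** two early move calls were refused because their rows left out keys. Nothing moved, and I re-sent them complete.

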